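# Lock the plaster cast in its carrying cradle with the spring clip

### The job

Lock the plaster cast into its carrying cradle for the trip to the lab: press the half-open hold-down strap fully down so that its fork straddles the locking pin, then take the hairpin spring clip by its grip and push it flat along the small shelf, sideways over the pin shank between fork and pin head, until it snaps fully home. Do not force it: the pin gives way at first, and once the clip has snapped on, pressing harder only bends the pin. Let go, and leave the other things on the cabinet where they stand.

Things in the scene. Friction and masses are not known exactly. Their poses are not given: they have to be found in the camera images.
- strap (a joint): Opening angle (rad) of the flat steel hold-down strap over the plaster cast: 0 = fully down, grows as its forked end rises; starts at 0.5 to 0.9 and stays where it is left (pressing it down takes about 3 N at the pad). The level hinge lies across the cradle's far end.
- strap_pad (a point): Point to press: middle of the strap's upper face (34 mm wide, 4 mm thick) above the cast, 42 mm from the hinge axis, at height 44 mm when down. It moves with the strap: +x of its frame points from fork to hinge, +z out of the upper face. The closed fork has two 8 mm prongs with an 18 mm gap, tops at height 44 mm, one each side of the pin.
- pin_axis (a point): Upright steel locking pin, shank 10 mm thick; origin on its axis at height 47 mm (mid wire of a clip resting on the closed fork). Head 15 mm wide, underside 14 mm and top 18 mm above the origin. +x: pushing direction, towards cast and hinge; z up. Loose in a slot: at 1 to 2 N it slides +x by an unknown 2 to 28 mm (its start varies) to a rubber stop of about 20 N per mm.
- clip_grip (a point): Centre of the upright grey grip of the spring clip, 27 mm above the clip's underside; block 22 mm along x, 20 mm across y, top 46 mm above the underside. The clip starts flat on the cabinet top. x points to the clip's open mouth, z up. Clip: 22 mm wide (31 at the mouth), 6 mm thick, from 25 mm behind to 69 mm ahead of this point, about 90 g.
- clip_seat (a point): Where the pin's axis must lie: 50 mm ahead of the grip centre, mid wire (3 mm above the underside); same axes. The sprung legs are 10 mm apart here, 5 mm at a bulge 6 mm ahead, 19 mm at the mouth 16 mm ahead. A solid tongue 5 mm behind stops the pin. Passing the bulge takes about 8 to 12 N, then the force drops, and rises steeply at the tongue.
- dappen_dish: Small amber faceted dish standing on the cabinet, 35 mm wide, 30 mm tall; origin at its underside. Leave alone.
- mouth_mirror: Mouth mirror lying on the cabinet, 161 mm long, 22 mm wide; leave alone.
- spray_dark: Tall white and dark spray can at the back, 54 mm wide, 190 mm tall; origin at its underside. Leave alone.
- shelf (a point): Centre of the top of the small fixed shelf before the pin, on its -x side: 24 mm wide, 45 mm long, at height 43 mm, just under the clip's path; same axes as pin_axis.
- pin (a joint): How far (m) the pin is pressed into the rubber that lines its shoe, along +x: 0 when unloaded, 1 mm = 20 N of push on the pin. More than about 22 N would bend the pin.

How it is judged (in metres and radians):
On the way, in this order (a step that is already met when the one before it is completed fails the run):
1. the strap is fully down (value of joint strap below 0.06 rad), for 0.2 s.
2. the clip has snapped on the pin (value of joint strap below 0.06 rad and horizontal distance between clip_seat and pin_axis below 0.0035 m and z of clip_seat in the frame of pin_axis between -0.006 and 0.012 m), for 0.2 s.
At the end, for the whole second after the job is handed in: The strap is down (within 0.06 rad); the clip lies flat (within 0.2 rad) between fork and pin head, its seat centre within 3.5 mm of the pin's axis, its length along the pushing direction (within 0.35 rad) with the grip out over the shelf side; the clip is released (all of step 2 and angle between clip_seat's own z axis and vertical below 0.2 rad and angle between the x axis of clip_seat and the x axis of pin_axis, either way round below 0.35 rad and horizontal distance between clip_grip and strap_pad above 0.08 m); the robot touches nothing.
It fails at once if the pin is pressed into its rubber stop with more than 22 N (by more than 1.1 mm) (value of joint pin above 0.0011 m or value of joint pin below -0.0011 m).
It fails at once if a bystander is shifted by more than 25 mm (distance of any of dappen_dish, mouth_mirror, spray_dark from where it was at the start of the episode above 0.025 m).
It also fails if it takes over 61 s, if anything falls off the work surface, if the arm or the gripper's body presses on something with over 40 N, if the wrist force passes 120 N, or if a joint passes its speed limit or range.

### The arm

A 7-joint arm with a two-finger parallel gripper is mounted at the origin on a cart in front of the work surface, level with it; the furniture and walls round the work are solid. World frame = base frame: x ahead of the robot, y to its left, z up, the work surface at z = 0. Lengths are in m, angles in degrees, forces in N, time in s.
With the tool pointing down it reaches from about 0.4 to 0.925 m from the base axis. Payload 5.6 kg.
Tool frame: the origin (TCP) lies at the very end of the fingers, on their centre line; the grasp point (between the pads) lies 19 mm behind it; z points along the fingers, y is the line along which they close (so a half turn about z gives the same grasp; the last joint's range is limited). The gripper opens to 85 mm and grips with 20 to 120 N. Pads are 22 mm wide; open, the fingers measure 114 mm over their backs; the gripper's body (76 mm by 85 mm) begins 54 mm behind the grasp point. The pads swing forward as they close: fully open they stand 13 mm farther back than shut.
Start: joints at [72.193, 26.786, -0.665, 91.828, 0.344, 61.387, -3.226], TCP at [0.172, -0.627, 0.231] pointing down, gripper open.
Joint ranges: [-144.91, 144.91], [-17.63, 115.5], [-89.93, 88.59], [15.96, 139.68], [-74.01, 254.01], [8.47, 105.57], [-167.45, 167.45]. Speed limits (degrees/s): [147.25, 147.25, 180, 180, 180, 180, 180].

### API

Orientations are given as [roll, pitch, yaw] about the fixed x, y, z axes, in that order (R = Rz(yaw) Ry(pitch) Rx(roll)).
In Python, from workcell import ctrl gives the robot as it stands.
- The arm moves only by the tool send_rows, never from a script. Its argument "moves" is a list that holds one entry, the list of rows, each a list of 7 numbers: the shift along the tool's x, y, z in mm, then the turn, a rotation vector about the tool's x, y, z in rad, then the opening in per cent of the stroke, from 0 (shut) to 100 (fully open). A call has 1 to 20 rows; each row is the pose to reach, as a shift and turn from the pose commanded when the call began, along the tool's axes at that moment; what a row does not reach only later rows make up. A row lasts 1/10 s, in which the tool goes at most 50 mm and 8.59 degrees, less where a joint would pass 70% of its speed; a pose out of reach is approached as far as the arm can. A call with a gripper value outside its range is refused whole. The fingers move at their own pace and stop on an object; "grip_force" is the grip in N (left out, the last holds). Time passes only in rows, so rows that repeat a pose let the fingers close. It gives the time, the measured TCP pose, the force, the opening and the grip force at its end, in the units of the state.
- ctrl.sense(): the state, without advancing time (a new reading comes with each control period).
- ctrl.capture(name): name is "scene" or "top"; returns (picture, depth): 480x640x3 uint8, red, green, blue; 480x640 float32, m along the optical axis (not along the pixel's ray), 0 where there is no reading.
- ctrl.camera_model(name): a dict with "fx", "fy", "cx", "cy" (pixels), "rvec" (rotation vector, rad) and "tvec" (3), from world to camera coordinates, as OpenCV has them. Camera axes: x right, y down, z forward; pixel columns grow to the right and rows downward; lengths in m; the calibration is good to about 2 mm. A picture is of the moment at which its call begins. camera_model takes no time and is no camera call.
- ctrl.job_done(): hands the job in; it is judged then, once.
The state is a dict: "time_s": time; "joint_positions": joint angles; "qd": joint speeds; "joint_torque": joint torques, N m; "ee_pos": TCP position; "orientation": TCP orientation; "force": force on the tool from outside, world axes, zero at the start; "torque": the same for the moment, N m; "grip_width": opening from 0.0 (shut) to 1.0 (fully open); "grasp_force": force on a finger pad.
Only numpy, scipy, OpenCV 4.12 (cv2) and the standard library are available. Lean on these libraries where they do the work, as an engineer would, in place of code of your own. Each camera call takes 0.05 s, during which the arm holds its last target. There are 200 camera calls.

## Working session

There is one attempt and no reset: what is moved stays moved. The work goes in short steps, Python scripts to look and compute and a tool call to move; the robot and the scene stay as the last step left them, time stands still between calls to the robot, and variables do not carry over. Pictures are saved under pics/ and viewed, at most 10 in all, crops included, and the job is handed in when it is done.

Besides the shell and the picture viewer there is one more tool, called after "Request:" as name(argument=value, ...), one argument or row to a line, values as JSON. send_rows: Moves the arm, as the interface text tells. Its arguments: {"type":"object","properties":{"moves":{"type":"array"},"grip_force":{"type":"number"}},"required":["moves"]}

```bash
mkdir -p pics; ls; python3 - <<'E'
from workcell import ctrl
import cv2,numpy as np
print(ctrl.sense())
for n in("scene","top"):
    p,d=ctrl.capture(n); cv2.imwrite(f"pics/{n}0.png",p[:,:,::-1]); np.save(f"pics/{n}0.npy",d); print(n,ctrl.camera_model(n),(d==0).mean())
E
```

```text
pics
{'time_s': 0.0, 'joint_positions': array([72.1932485 , 26.83538774, -0.66680102, 91.88328344,  0.34220648,
       61.38647406, -3.22568817]), 'qd': array([ 0.04869428, -0.06028949,  0.03322727,  0.08707517, -0.00253956,
       -0.02416713,  0.10279646]), 'joint_torque': array([-1.41030569e-04, -5.32374609e+01,  2.14333890e-02, -2.51302761e+01,
        1.14553820e-02,  7.55339745e-03,  8.17087965e-06]), 'ee_pos': array([ 0.1717958 , -0.62628514,  0.2303282 ]), 'orientation': array([-1.79896964e+02,  4.91462629e-03,  1.53404898e+01]), 'force': array([-0.48403699,  0.10546622, -0.5566825 ]), 'torque': array([ 0.00887325,  0.04955526, -0.02208166]), 'grasp_force': 0.0, 'grip_width': 0.9975877666453422}
scene {'fx': 507.2304215655177, 'fy': 507.2304215655177, 'cx': 322.96681309574035, 'cy': 232.5809175329364, 'rvec': array([ 2.34382734, -0.68970889,  0.25582628]), 'tvec': array([-0.41927392,  0.33263802,  0.67810445])} 0.004345703125
top {'fx': 496.27966891483806, 'fy': 496.27966891483806, 'cx': 327.37180975252795, 'cy': 250.43655594962905, 'rvec': array([ 2.17928637, -2.20395445,  0.14956333]), 'tvec': array([0.07116373, 0.54338422, 0.87220084])} 0.0039680989583333335
```

View pics/scene0.png

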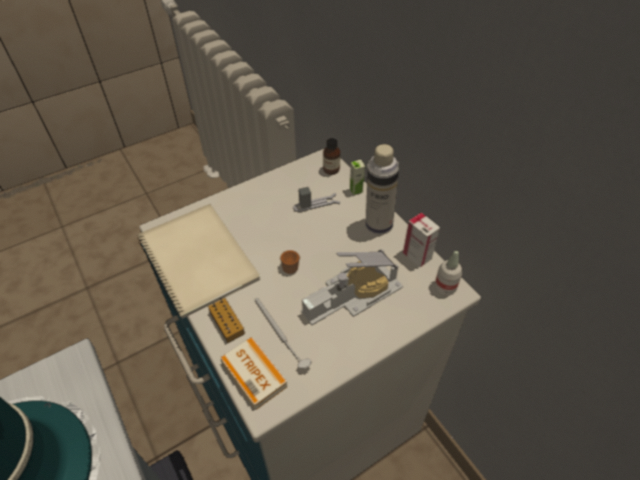

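View pics/top0.png

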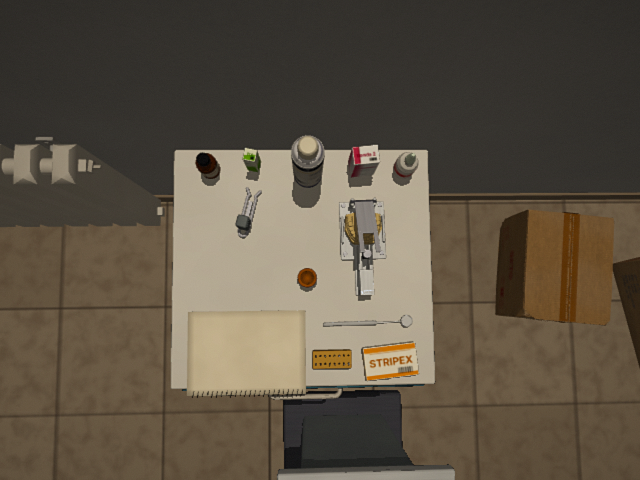

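The scene view shows the clip at about (315,198), the cradle at about (350,285), the dish at (290,262) and the spray can at (381,190). In the top view the clip grip is at (243,223), the pin at (366,255), the shelf at (365,282) and the raised strap at (368,220).

```bash
cat > h.py <<'E'
import numpy as np,cv2
from workcell import ctrl
M={n:ctrl.camera_model(n) for n in("scene","top")}
def RT(n): return cv2.Rodrigues(M[n]["rvec"])[0],M[n]["tvec"]
def ray(n,u,v):
    m=M[n];R,t=RT(n); d=R.T@np.array([(u-m["cx"])/m["fx"],(v-m["cy"])/m["fy"],1.]); return -R.T@t,d
def plane(n,u,v,z):
    c,d=ray(n,u,v); return c+d*(z-c[2])/d[2]
def cloud(n,D):
    m=M[n];R,t=RT(n); v,u=np.mgrid[:480,:640]
    P=np.stack([(u-m["cx"])/m["fx"]*D,(v-m["cy"])/m["fy"]*D,D],-1)
    return (P-t)@R
def proj(n,p):
    m=M[n];R,t=RT(n);q=R@np.asarray(p)+t;return np.array([m["fx"]*q[0]/q[2]+m["cx"],m["fy"]*q[1]/q[2]+m["cy"]])
def crop(n,img,u0,v0,u1,v1,s): return cv2.resize(img[v0:v1,u0:u1],None,fx=s,fy=s,interpolation=cv2.INTER_CUBIC)
E
python3 - <<'E'
from h import *
t=cv2.imread("pics/top0.png");s=cv2.imread("pics/scene0.png")
a=crop("top",t,330,190,400,305,5); b=crop("top",t,225,180,270,240,5); 
c=crop("scene",s,295,240,405,325,4)
W=np.zeros((600,800,3),np.uint8); W[:575,:350]=a; W[:300,350:575]=b; W[300-40+0:260,0:0]; W[260+0:600,360:800]=c[:340]
cv2.imwrite("pics/c0.png",W)
C=cloud("top",np.load("pics/top0.npy"))
for p in[(300,300),(243,223),(366,255),(365,282),(368,220),(307,278),(308,147)]: print(p,C[p[1],p[0]].round(4))
E
```

```text
(300, 300) [0.4556 0.1154 0.0033]
(243, 223) [0.5918 0.2138 0.0473]
(366, 255) [0.5317 0.     0.0653]
(365, 282) [4.858e-01 1.000e-04 4.290e-02]
(368, 220) [ 0.5917 -0.0038  0.0723]
(307, 278) [0.4949 0.1023 0.0219]
(308, 147) [0.6844 0.0989 0.1899]
```

View pics/c0.png

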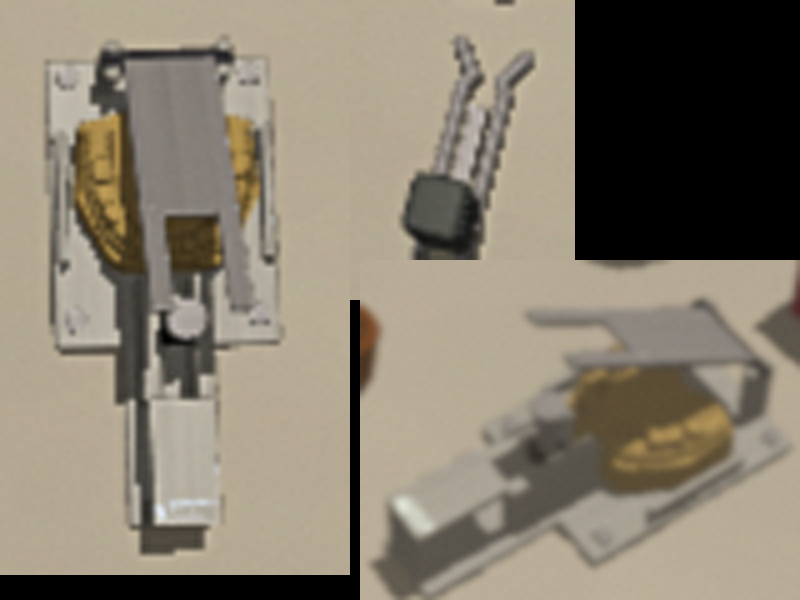

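The crop shows the strap raised with its hinge at the far end, the pin head at about (366.5,254), and the shelf at about (366,282). The clip's mouth points away, tilted slightly right in the image.

```bash
python3 - <<'E'
from h import *
for n in("top","scene"):
    C=cloud(n,np.load(f"pics/{n}0.npy")); X,Y,Z=C[...,0],C[...,1],C[...,2]
    def rect(m,l):
        P=C[m]; r=cv2.minAreaRect(P[:,:2].astype(np.float32)*1000)
        print(n,l,len(P),np.round(r[0],1),np.round(r[1],1),round(r[2],1),"zmed",np.median(P[:,2]).round(4),"mean",P.mean(0).round(4),"min",P.min(0).round(4),"max",P.max(0).round(4)); return P
    print("table z",np.median(Z[(abs(X-.45)<.03)&(abs(Y-.1)<.03)]))
    rect((abs(X-.532)<.02)&(abs(Y)<.02)&(Z>.060)&(Z<.069),"pinhead")
    P=rect((X<.515)&(X>.44)&(abs(Y)<.025)&(Z>.038)&(Z<.048),"shelf")
    P=rect((X>.545)&(X<.66)&(abs(Y)<.035)&(Z>.053)&(Z<.12),"strap")
    q=P.mean(0);w=np.linalg.svd(P-q,full_matrices=False)[2];print("normal",w[2],"ax",w[0])
    rect((abs(X-.59)<.05)&(abs(Y-.213)<.03)&(Z>.040)&(Z<.055),"grip")
    P=rect((X>.607)&(X<.67)&(abs(Y-.205)<.035)&(Z>.0055)&(Z<.02),"legs")
    rect((X>.45)&(X<.67)&(abs(Y)<.04)&(Z>.055)&(Z<.12),"all high")
    rect((abs(X-.495)<.03)&(abs(Y-.1)<.03)&(Z>.015)&(Z<.05),"dish")
t=cv2.imread("pics/top0.png");
# leg pixels: HSV-based axis
for uv in[(225+110/5+225*0,0)]:pass
E
```

```text
table z 0.9165182816316157
top pinhead 56 [534.2  -2. ] [12.9 13.7] 56.2 zmed 0.066 mean [ 0.5342 -0.0018  0.0657] min [ 0.5282 -0.0088  0.0611] max [0.542  0.0054 0.0687]
top shelf 362 [489.4  -2.6] [50.1 24.6] 0.9 zmed 0.0435 mean [ 0.4873 -0.0024  0.0434] min [ 0.4646 -0.0147  0.038 ] max [0.5144 0.0101 0.0477]
top strap 633 [582.5  -0.7] [74.7 34.1] 0.8 zmed 0.0758 mean [ 5.856e-01 -4.000e-04  7.590e-02] min [ 0.545  -0.0181  0.053 ] max [0.6198 0.0167 0.105 ]
normal [0.56735888 0.00781766 0.82343353] ax [-0.82345435 -0.00090414  0.56738181]
top grip 146 [596.  216.2] [21.8 21.8] 76.0 zmed 0.0464 mean [0.5956 0.2158 0.046 ] min [0.5839 0.2049 0.0402] max [0.6085 0.2268 0.0523]
top legs 186 [640.7 211.6] [38.5 59.8] 71.4 zmed 0.007 mean [0.6349 0.2064 0.0072] min [0.6071 0.1861 0.0055] max [0.6674 0.2285 0.0106]
top all high 728 [572.9  -0.9] [89.3 34.1] 0.8 zmed 0.077 mean [ 5.759e-01 -5.000e-04  7.910e-02] min [ 0.5282 -0.0184  0.055 ] max [0.6175 0.0167 0.1135]
top dish 297 [496.5 102.3] [32.1 32.4] 89.6 zmed 0.0284 mean [0.4962 0.1024 0.0272] min [0.4803 0.0862 0.0169] max [0.
[... 475 characters left out ...]
 ] max [0.6201 0.0176 0.1058]
normal [ 0.56411795 -0.00544118  0.82567629] ax [ 0.82568355  0.00879979 -0.56406492]
scene grip 112 [594.8 217.6] [23.8 21.1] 78.9 zmed 0.0472 mean [0.5941 0.2157 0.0464] min [0.5834 0.2056 0.04  ] max [0.6054 0.2303 0.0506]
scene legs 172 [636.5 198.6] [57.2 51.2] 2.8 zmed 0.0076 mean [0.6323 0.2076 0.0076] min [0.6075 0.1716 0.0055] max [0.6647 0.2233 0.0122]
scene all high 575 [5.719e+02 5.000e-01] [90.9 33.7] 1.6 zmed 0.0778 mean [ 5.724e-01 -1.000e-04  7.980e-02] min [ 0.5264 -0.0166  0.0553] max [0.6175 0.0176 0.1134]
scene dish 290 [495.  104.3] [33.2 33.4] 25.6 zmed 0.0287 mean [0.495  0.1041 0.0275] min [0.4787 0.0876 0.0151] max [0.5126 0.1228 0.034 ]
```

```bash
cat >> h.py <<'E'
from scipy.spatial.transform import Rotation as Ro
def goto(x,y,z,yaw):
    s=ctrl.sense(); R=Ro.from_euler("xyz",s["orientation"],degrees=True); T=Ro.from_euler("xyz",[180,0,yaw],degrees=True)
    print("shift mm",(R.inv().apply(np.array([x,y,z])-s["ee_pos"])*1000).round(1),"rot",(R.inv()*T).as_rotvec().round(4),"t",s["time_s"],s["ee_pos"].round(4),s["orientation"].round(2),"F",s["force"].round(2),s["grip_width"])
E
python3 - <<'E'
from h import *
C=cloud("top",np.load("pics/top0.npy"));X,Y,Z=[C[...,i] for i in range(3)]
for l,a,b,c,d in(("carton",.62,.75,-.04,.04),("can",.64,.75,.05,.14),("bottles",.62,.75,.14,.3)):
    m=(X>a)&(X<b)&(Y>c)&(Y<d)&(Z>.05)&(Z<.3);P=C[m];print(l,P.min(0).round(3),P.max(0).round(3))
m=(X>.60)&(X<.68)&(abs(Y)<.04)&(Z>.03)
for x in np.arange(.60,.68,.008):
    k=m&(abs(X-x)<.004); print(round(x,3),Z[k].max().round(3) if k.any() else None)
goto(.594,0,.12,0)
E
```

```text
carton [ 0.62  -0.023  0.05 ] [0.72  0.024 0.094]
can [0.661 0.073 0.05 ] [0.715 0.126 0.195]
bottles [0.682 0.187 0.05 ] [0.719 0.296 0.082]
0.6 0.067
0.608 0.065
0.616 0.06
0.624 0.053
0.632 0.048
0.64 0.042
0.648 None
0.656 None
0.664 None
0.672 None
0.68 None
shift mm [ 572.9 -492.1  111.1] rot [-0.0016  0.0003  0.2678] t 0.1 [ 0.1718 -0.6263  0.2304] [-1.7991e+02  1.0000e-02  1.5340e+01] F [-0.05  0.38 -0.06] 1.000597375090608
```

Request:
send_rows(
  moves=[
    [[15,-13,0,0,0,0.01,0],[45,-39,0,0,0,0.03,0],[85,-73,0,0,0,0.05,0],[125,-107,0,0,0,0.07,0],[165,-142,0,0,0,0.09,0],[205,-176,0,0,0,0.11,0],[245,-210,10,0,0,0.13,0],[285,-245,20,0,0,0.15,0],[325,-279,30,0,0,0.17,0],[365,-313,40,0,0,0.19,0],[405,-348,50,0,0,0.21,0],[445,-382,60,0,0,0.22,0],[485,-416,70,0,0,0.24,0],[520,-446,80,0,0,0.25,0],[548,-470,90,0,0,0.26,0],[566,-486,100,0,0,0.268,0],[573,-492,108,0,0,0.268,0],[573,-492,111,-0.0016,0,0.268,0],[573,-492,111,-0.0016,0,0.268,0]],
  ],
)

```text
time_s: 2.0
ee_pos: [0.5932, -0.0023, 0.1194]
orientation: [179.8, 0.1, -0.1]
force: [-0.0, -0.8, 0.8]
grip_width: -0.001
grasp_force: 0.0
```

```bash
python3 - <<'E'
from h import *
goto(.592,0,.046,0)
E
```

```text
shift mm [-1.1 -2.5 73.4] rot [ 0.0028  0.0022 -0.0013] t 2.0 [ 0.5932 -0.0023  0.1194] [ 1.7984e+02  1.2000e-01 -8.0000e-02] F [-0.04 -0.83  0.82] -0.001488807287307085
```

Request:
send_rows(
  moves=[
    [[0,-1,15,0,0,0,0],[-1,-2,30,0,0,0,0],[-1,-2,42,0,0,0,0],[-1,-2,48,0,0,0,0],[-1,-2,53,0,0,0,0],[-1,-2,58,0,0,0,0],[-1,-2,63,0,0,0,0],[-1,-2,67,0,0,0,0],[-1,-2,70,0,0,0,0],[-1,-2,72,0,0,0,0],[-1,-2,72,0,0,0,0]],
  ],
)

```text
time_s: 3.1
ee_pos: [0.5933, 0.0011, 0.0479]
orientation: [179.9, 0.0, -0.0]
force: [0.3, -1.1, 0.6]
grip_width: 0.004
grasp_force: 0.0
```

Request:
send_rows(
  moves=[
    [[0,0,1,0,0,0,0],[0,0,2,0,0,0,0],[0,0,3,0,0,0,0],[0,0,4,0,0,0,0],[0,0,4.5,0,0,0,0],[0,0,4.5,0,0,0,0]],
  ],
)

```text
time_s: 3.7
ee_pos: [0.5932, 0.0011, 0.0441]
orientation: [179.9, 0.0, -0.0]
force: [-3.1, 0.1, 5.9]
grip_width: 0.003
grasp_force: 2.7
```

```bash
python3 - <<'E'
from h import *
goto(.592,0,.046,0)
p,d=ctrl.capture("scene"); cv2.imwrite("pics/s1.png",crop("s",p[:,:,::-1],270,170,430,310,5)[:600,:800])
E
```

```text
shift mm [-1.2  1.1 -1.9] rot [ 0.0018  0.0002 -0.0003] t 3.7 [0.5932 0.0011 0.0441] [ 1.799e+02  1.000e-02 -2.000e-02] F [-3.09  0.13  5.94] 0.0026927160648830104
```

View pics/s1.png

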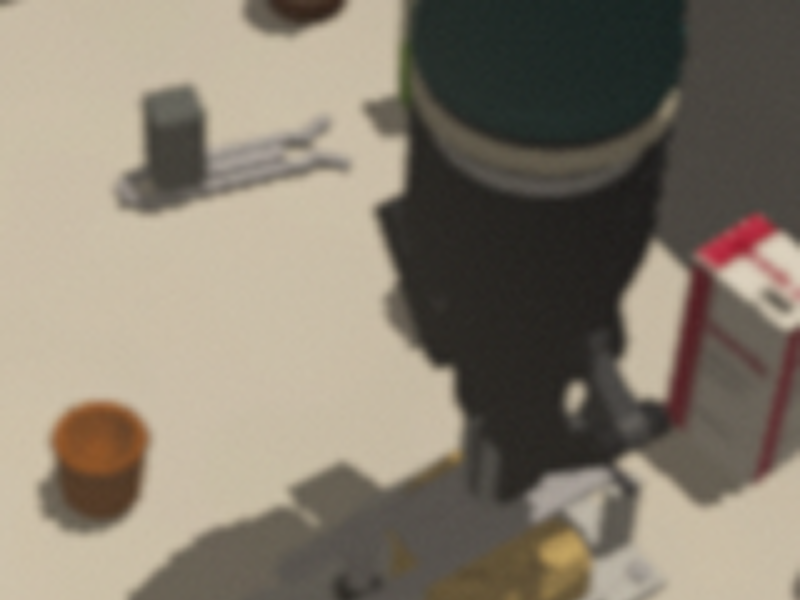

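Request:
send_rows(
  moves=[
    [[0,0,1,0,0,0,0],[0,0,1,0,0,0,0],[0,0,1,0,0,0,0],[0,0,-10,0,0,0,0],[0,0,-35,0,0,0,30],[0,0,-65,0,0,0,60],[-5,0,-90,0,0,0,70]],
  ],
)

```text
time_s: 4.45
ee_pos: [0.5895, 0.0012, 0.1355]
orientation: [179.9, -0.1, -0.0]
force: [0.5, -0.3, -0.0]
grip_width: 0.507
grasp_force: 0.0
```

```bash
python3 - <<'E'
from h import *
for n,a,b in(("top",(246.6,188.4),(261,191.6)),("scene",(335,195),(339.6,202.4))):
    A=plane(n,*a,.004);B=plane(n,*b,.004);m=(A+B)/2;print(n,A,B,m,"w",np.linalg.norm(A-B))
    for g in((.5955,.216),(.596,.2162),(.5945,.2170)): d=m[:2]-g;print(np.degrees(np.arctan2(d[1],d[0])),np.linalg.norm(d))
    n_=A-B;print("perp yaw",np.degrees(np.arctan2(-n_[0],n_[1])))
goto(.595,.2165,.1,-13)
E
```

```text
top [0.66334459 0.21290811 0.004     ] [0.65718256 0.18626898 0.004     ] [0.66026357 0.19958854 0.004     ] w 0.02734252868518537
-14.219748793154459 0.0668106004131157
-14.493120034580445 0.06637580385615195
-14.82929124138625 0.06802945236161576
perp yaw -13.024313420831927
scene [0.66381698 0.21166318 0.004     ] [0.65994148 0.18926749 0.004     ] [0.66187923 0.20046533 0.004     ] w 0.02272853636818987
-13.171818847152316 0.06817277733379316
-13.432932295734132 0.06773220954046683
-13.78776187778064 0.06937834932166749
perp yaw -9.817614992410013
shift mm [   5.3 -215.3   35.2] rot [ 0.001  -0.0026  0.2265] t 4.45 [0.5895 0.0012 0.1355] [ 1.7992e+02 -1.4000e-01 -2.0000e-02] F [ 0.53 -0.32 -0.01] 0.5072733923494557
```

Request:
send_rows(
  moves=[
    [[-5,-20,0,0,0,0,70],[-12,-55,0,0,0,0.05,70],[-15,-95,5,0,0,0.1,70],[-12,-135,15,0,0,0.15,70],[-5,-170,22,0,0,0.2,70],[2,-198,30,0,0,0.235,70],[5,-212,35,0,0,0.235,70],[5.3,-215.3,50,0,0,0.235,70],[5.3,-215.3,70,0,0,0.235,70],[5.3,-215.3,70,0,0,0.235,70]],
  ],
)

```text
time_s: 5.45
ee_pos: [0.5918, 0.2133, 0.0601]
orientation: [179.6, 0.2, -13.6]
force: [0.1, 0.7, -0.8]
grip_width: 0.698
grasp_force: 0.0
```

```bash
python3 - <<'E'
from h import *
goto(.595,.2165,.010,-13.5)
p,d=ctrl.capture("top"); C=cloud("top",d);X,Y,Z=[C[...,i] for i in range(3)]
for l,m in(("strap",(X>.55)&(X<.65)&(abs(Y)<.014)),("prong",(X>.525)&(X<.545)&(abs(Y)>.010)&(abs(Y)<.016)),):
    print(l,np.median(Z[m]),Z[m].min(),Z[m].max())
m=(abs(X-.534)<.05)&(abs(Y)<.02)&(Z>.055)&(Z<.075);print("pin",C[m].mean(0),m.sum())
E
```

```text
shift mm [ 2.6 -4.2 50.1] rot [ 0.0062  0.004  -0.0011] t 5.45 [0.5918 0.2133 0.0601] [179.65   0.23 -13.56] F [ 0.13  0.68 -0.76] 0.6982855185973723
strap 0.0445042751680254 -0.0025489208515432453 0.04951406525599166
prong 0.04346970012488553 -0.00046168718750884744 0.04797231195760317
pin [ 0.53438475 -0.00146316  0.0658627 ] 59
```

Request:
send_rows(
  moves=[
    [[0,0,5,0,0,0,70],[0,0,12,0,0,0,70],[0,0,12,0,0,0,70],[0,0,12,0,0,0,70]],
  ],
)

```text
time_s: 5.9
ee_pos: [0.5938, 0.2162, 0.0515]
orientation: [179.9, -0.0, -13.5]
force: [-0.2, -0.5, 0.7]
grip_width: 0.702
grasp_force: 0.0
```

```bash
python3 - <<'E'
from h import *
goto(.595,.2165,.010,-13.5)
E
```

```text
shift mm [ 1.  -0.6 41.5] rot [ 0.0015 -0.0007  0.0002] t 5.9 [0.5938 0.2162 0.0515] [ 1.7991e+02 -4.0000e-02 -1.3490e+01] F [-0.21 -0.54  0.7 ] 0.7021245117140471
```

Request:
send_rows(
  grip_force=60,
  moves=[
    [[1,0,10,0,0,0,70],[1,0,22,0,0,0,70],[1,0,32,0,0,0,70],[1,0,38,0,0,0,70],[1,0,39,0,0,0,70],[1,0,39,0,0,0,40],[1,0,39,0,0,0,10],[1,0,39,0,0,0,0],[1,0,39,0,0,0,0],[1,0,39,0,0,0,0],[1,0,39,0,0,0,0],[1,0,39,0,0,0,0]],
  ],
)

```text
time_s: 7.1
ee_pos: [0.5952, 0.2163, 0.013]
orientation: [179.9, -0.1, -13.5]
force: [-0.7, -0.3, 5.4]
grip_width: 0.224
grasp_force: 58.9
```

```bash
python3 - <<'E'
from h import *
goto(.56,.2165,.110,-6)
E
```

```text
shift mm [-34.1   8.1 -97. ] rot [ 0.001  -0.0014 -0.1305] t 7.1 [0.5952 0.2163 0.013 ] [ 1.7995e+02 -8.0000e-02 -1.3480e+01] F [-0.67 -0.35  5.35] 0.22422355578694084
```

```bash
python3 - <<'E'
from h import *
goto(.54,.2,.110,-10)
goto(.46,.12,.110,-5)
goto(.445,-.0007,.110,.5)
E
```

```text
shift mm [-49.7  28.8 -97. ] rot [ 0.0009 -0.0014 -0.0607] t 7.1 [0.5952 0.2163 0.013 ] [ 1.7995e+02 -8.0000e-02 -1.3480e+01] F [-0.67 -0.35  5.35] 0.22422355578694084
shift mm [-108.9  125.3  -97. ] rot [ 0.001  -0.0014 -0.148 ] t 7.1 [0.5952 0.2163 0.013 ] [ 1.7995e+02 -8.0000e-02 -1.3480e+01] F [-0.67 -0.35  5.35] 0.22422355578694084
shift mm [-95.3 246.1 -96.9] rot [ 0.0011 -0.0013 -0.244 ] t 7.1 [0.5952 0.2163 0.013 ] [ 1.7995e+02 -8.0000e-02 -1.3480e+01] F [-0.67 -0.35  5.35] 0.22422355578694084
```

Request:
send_rows(
  moves=[
    [[0,0,-8,0,0,0,0],[0,0,-25,0,0,0,0],[-3,2,-50,0,0,-0.01,0],[-15,8,-75,0,0,-0.03,0],[-33,18,-90,0,0,-0.05,0],[-52,32,-97,0,0,-0.07,0],[-72,58,-97,0,0,-0.1,0],[-92,90,-97,0,0,-0.13,0],[-107,125,-97,0,0,-0.16,0],[-106,160,-97,0,0,-0.19,0],[-102,193,-97,0,0,-0.22,0],[-98,222,-97,0,0,-0.244,0],[-96,238,-97,0,0,-0.244,0],[-95.3,246,-97,0,0,-0.244,0],[-95.3,246,-97,0,0,-0.244,0],[-95.3,246,-97,0,0,-0.244,0],[-95.3,246,-97,0,0,-0.244,0]],
  ],
)

```text
time_s: 8.8
ee_pos: [0.4449, 0.0005, 0.1099]
orientation: [179.9, -0.0, 0.6]
force: [0.3, 1.6, -0.6]
grip_width: 0.223
grasp_force: 58.6
```

```bash
python3 - <<'E'
from h import *
goto(.445,-.0007,.06,.5)
W=[]
for n in("top","scene"):
    p,d=ctrl.capture(n); np.save(f"pics/{n}2.npy",d);cv2.imwrite(f"pics/{n}2.png",p[:,:,::-1])
    u,v=proj(n,[.50,0,.06]).astype(int); W.append(crop(n,p[:,:,::-1],u-40,v-60,u+40,v+60,5))
cv2.imwrite("pics/c2.png",np.hstack(W))
C=cloud("top",np.load("pics/top2.npy"));X,Y,Z=[C[...,i] for i in range(3)]
m=(X>.465)&(X<.525)&(abs(Y)<.03)&(Z>.085)&(Z<.13);P=C[m];print(m.sum(),P.mean(0),P.min(0),P.max(0),np.median(P[:,2]))
print(np.polyfit(P[:,0],P[:,2],1))
E
```

```text
shift mm [ 0.   1.1 49.9] rot [ 0.0012 -0.0005  0.0019] t 8.8 [0.4449 0.0005 0.1099] [ 1.7993e+02 -3.0000e-02  6.1000e-01] F [ 0.25  1.57 -0.56] 0.22299040133562403
100 [0.50430906 0.0017479  0.10297601] [ 0.49374118 -0.01372244  0.09963093] [0.51364508 0.01647752 0.10716145] 0.10306349866954992
[0.00341088 0.10125588]
```

View pics/c2.png

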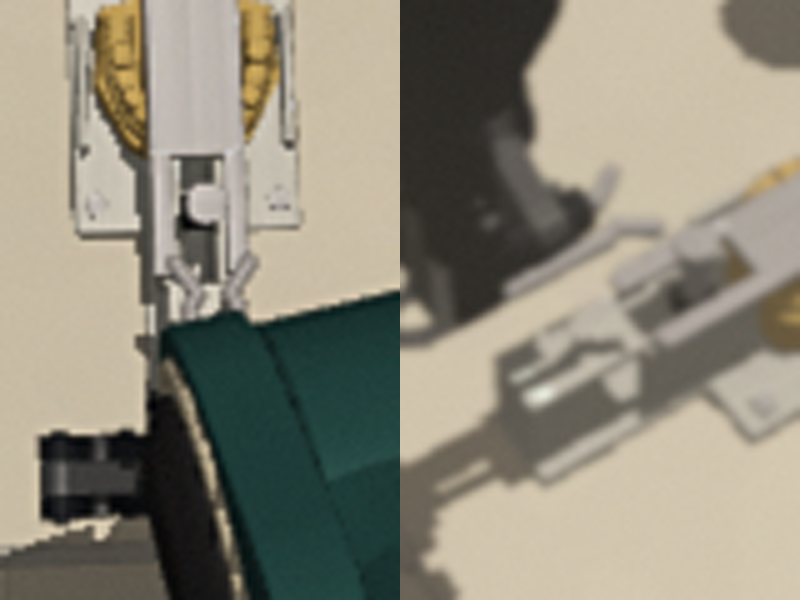

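The top crop shows the strap down with the fork straddling the pin head at (205,203). The clip mouth at about (212,265) is level and slightly left of the pin, so I shift y by about −2 mm before lowering.

Request:
send_rows(
  moves=[
    [[0,1,8,0,0,0,0],[0,1.7,20,0,0,0,0],[0,1.7,32,0,0,0,0],[0,1.7,42,0,0,0,0],[0,1.7,48,0,0,0,0],[0,1.7,50.5,0,0,0,0],[0,1.7,50.5,0,0,0,0],[0,1.7,50.5,0,0,0,0],[0,1.7,50.5,0,0,0,0]],
  ],
)

```text
time_s: 9.8
ee_pos: [0.4451, -0.0025, 0.0596]
orientation: [179.9, -0.1, 0.5]
force: [-0.8, -1.0, -0.2]
grip_width: 0.221
grasp_force: 58.6
```

```bash
python3 - <<'E'
from h import *
goto(.484,-.002,.0593,.5)
p,d=ctrl.capture("top");C=cloud("top",d);X,Y,Z=[C[...,i] for i in range(3)]
m=(X>.495)&(X<.518)&(abs(Y)<.03)&(Z>.0485)&(Z<.07);P=C[m];print("clip",m.sum(),P.min(0),P.max(0),np.median(P[:,2]))
m=(abs(X-.534)<.02)&(abs(Y)<.02)&(Z>.060)&(Z<.075);print("pin",C[m].mean(0),C[m].min(0),C[m].max(0))
E
```

```text
shift mm [38.9 -0.2  0.4] rot [ 0.0016 -0.0011 -0.    ] t 9.8 [ 0.4451 -0.0025  0.0596] [ 1.7991e+02 -7.0000e-02  5.0000e-01] F [-0.77 -0.97 -0.17] 0.22136313311138447
clip 83 [ 0.495786   -0.017265    0.04950404] [0.51375286 0.01287343 0.05635229] 0.0526690393598931
pin [ 0.53443736 -0.00153572  0.06527512] [ 0.52817618 -0.00888537  0.06178421] [0.54200403 0.00534301 0.06868845]
```

Request:
send_rows(
  moves=[
    [[4,0,0,0,0,0,0],[9,0,0,0,0,0,0],[14,0,0,0,0,0,0],[19,0,0,0,0,0,0],[23,0,0,0,0,0,0],[25,0,0,0,0,0,0],[27,0,0,0,0,0,0],[28,0,0,0,0,0,0],[29,0,0,0,0,0,0],[30,0,0,0,0,0,0],[30,0,0,0,0,0,0]],
  ],
)

```text
time_s: 10.95
ee_pos: [0.4745, -0.0022, 0.0591]
orientation: [179.9, 0.0, 0.5]
force: [-2.4, 0.1, -1.0]
grip_width: 0.226
grasp_force: 58.6
```

Request:
send_rows(
  moves=[
    [[0.7,0,0,0,0,0,0],[1.4,0,0,0,0,0,0],[2,0,0,0,0,0,0],[2,0,0,0,0,0,0]],
  ],
)

```text
time_s: 11.35
ee_pos: [0.4768, -0.0022, 0.0592]
orientation: [179.9, -0.0, 0.5]
force: [-1.3, 0.9, -2.1]
grip_width: 0.223
grasp_force: 58.6
```

Request:
send_rows(
  moves=[
    [[0.7,0,0,0,0,0,0],[1.4,0,0,0,0,0,0],[2,0,0,0,0,0,0],[2,0,0,0,0,0,0]],
  ],
)

```text
time_s: 11.75
ee_pos: [0.4788, -0.0022, 0.0592]
orientation: [179.9, -0.0, 0.5]
force: [-1.2, 0.3, -1.5]
grip_width: 0.226
grasp_force: 58.6
```

Request:
send_rows(
  moves=[
    [[0.6,0,0,0,0,0,0],[1.2,0,0,0,0,0,0],[1.8,0,0,0,0,0,0],[2.4,0,0,0,0,0,0],[3,0,0,0,0,0,0],[3,0,0,0,0,0,0]],
  ],
)

```text
time_s: 12.35
ee_pos: [0.4812, -0.0022, 0.0591]
orientation: [179.9, 0.1, 0.5]
force: [-3.4, 0.8, -0.2]
grip_width: 0.227
grasp_force: 58.7
```

Request:
send_rows(
  moves=[
    [[0.6,0,0,0,0,0,0],[1.2,0,0,0,0,0,0],[1.8,0,0,0,0,0,0],[2.4,0,0,0,0,0,0],[3,0,0,0,0,0,0],[3,0,0,0,0,0,0]],
  ],
)

```text
time_s: 12.95
ee_pos: [0.4823, -0.0024, 0.0585]
orientation: [179.9, 0.3, 0.5]
force: [-7.6, 1.2, -0.4]
grip_width: 0.222
grasp_force: 58.7
```

```bash
cat > chk.py <<'E'
from h import *
goto(.484,-.002,.0593,.5)
p,d=ctrl.capture("top");cv2.imwrite("pics/last.png",p[:,:,::-1]);C=cloud("top",d);X,Y,Z=[C[...,i] for i in range(3)]
m=(abs(X-.545)<.035)&(abs(Y)<.012)&(Z>.060)&(Z<.075);print("pin",m.sum(),C[m].mean(0),C[m].min(0),C[m].max(0))
E
python3 chk.py
```

```text
shift mm [ 1.7 -0.4 -0.8] rot [0.0022 0.0049 0.    ] t 12.95 [ 0.4823 -0.0024  0.0585] [179.88   0.28   0.5 ] F [-7.62  1.23 -0.41] 0.22198637015208436chk.py:4: RuntimeWarning: Mean of empty slice.
  m=(abs(X-.545)<.035)&(abs(Y)<.012)&(Z>.060)&(Z<.075);print("pin",m.sum(),C[m].mean(0),C[m].min(0),C[m].max(0))
  ret = um.true_divide(
Traceback (most recent call last):
  File "chk.py", line 4, in <module>
    m=(abs(X-.545)<.035)&(abs(Y)<.012)&(Z>.060)&(Z<.075);print("pin",m.sum(),C[m].mean(0),C[m].min(0),C[m].max(0))
                                                                                          ~~~~~~~~^^^
ValueError: zero-size array to reduction operation minimum which has no identity
```

Request:
send_rows(
  moves=[
    [[0.5,0,0,0,0,0,0],[1,0,0,0,0,0,0],[1,0,0,0,0,0,0]],
  ],
)

```text
time_s: 13.3
ee_pos: [0.4828, -0.0024, 0.0583]
orientation: [179.9, 0.3, 0.5]
force: [-6.7, 1.6, -0.3]
grip_width: 0.227
grasp_force: 58.7
```

Request:
send_rows(
  moves=[
    [[0.5,0,0,0,0,0,0],[1,0,0,0,0,0,0],[1,0,0,0,0,0,0]],
  ],
)

```text
time_s: 13.6
ee_pos: [0.4852, -0.0023, 0.0586]
orientation: [179.9, 0.2, 0.5]
force: [-4.7, 1.5, -2.4]
grip_width: 0.225
grasp_force: 58.5
```

Request:
send_rows(
  moves=[
    [[0.3,0,0,0,0,0,0],[0.6,0,0,0,0,0,0],[0.6,0,0,0,0,0,0]],
  ],
)

```text
time_s: 13.9
ee_pos: [0.4888, -0.0021, 0.0596]
orientation: [179.9, -0.2, 0.5]
force: [0.4, 0.9, -0.9]
grip_width: 0.23
grasp_force: 58.6
```

Request:
send_rows(
  moves=[
    [[0.3,0,0,0,0,0,0],[0.6,0,0,0,0,0,0],[0.6,0,0,0,0,0,0]],
  ],
)

```text
time_s: 14.2
ee_pos: [0.4896, -0.0021, 0.0599]
orientation: [179.9, -0.2, 0.5]
force: [1.2, 0.7, -0.8]
grip_width: 0.227
grasp_force: 58.6
```

Request:
send_rows(
  moves=[
    [[0.3,0,0,0,0,0,0],[0.7,0,0,0,0,0,0],[1,0,0,0,0,0,0],[1,0,0,0,0,0,0]],
  ],
)

```text
time_s: 14.6
ee_pos: [0.489, -0.0021, 0.0593]
orientation: [179.9, -0.0, 0.5]
force: [0.3, -0.3, -0.3]
grip_width: 0.223
grasp_force: 58.7
```

Request:
send_rows(
  moves=[
    [[0.5,0,0,0,0,0,0],[1,0,0,0,0,0,0],[1,0,0,0,0,0,0]],
  ],
)

```text
time_s: 14.9
ee_pos: [0.4897, -0.0021, 0.0591]
orientation: [179.9, 0.0, 0.5]
force: [1.7, 1.3, -0.7]
grip_width: 0.23
grasp_force: 58.6
```

Request:
send_rows(
  moves=[
    [[0.5,0,0,0,0,0,0],[1,0,0,0,0,0,0],[1,0,0,0,0,0,0]],
  ],
)

```text
time_s: 15.2
ee_pos: [0.4905, -0.0021, 0.0591]
orientation: [179.9, 0.1, 0.5]
force: [-0.2, 1.3, -1.2]
grip_width: 0.23
grasp_force: 58.6
```

Request:
send_rows(
  moves=[
    [[0.5,0,0,0,0,0,0],[1,0,0,0,0,0,0],[1,0,0,0,0,0,0]],
  ],
)

```text
time_s: 15.5
ee_pos: [0.4916, -0.0021, 0.0591]
orientation: [179.9, 0.0, 0.5]
force: [-1.4, 0.6, -0.6]
grip_width: 0.226
grasp_force: 58.7
```

Request:
send_rows(
  moves=[
    [[0.5,0,0,0,0,0,0],[1,0,0,0,0,0,0],[1,0,0,0,0,0,0]],
  ],
)

```text
time_s: 15.8
ee_pos: [0.4928, -0.0021, 0.0591]
orientation: [179.9, 0.0, 0.5]
force: [-1.2, 1.0, -2.0]
grip_width: 0.224
grasp_force: 58.6
```

Request:
send_rows(
  moves=[
    [[0.5,0,0,0,0,0,0],[1,0,0,0,0,0,0],[1,0,0,0,0,0,0]],
  ],
)

```text
time_s: 16.1
ee_pos: [0.4931, -0.0021, 0.0591]
orientation: [179.9, 0.1, 0.5]
force: [-4.9, 1.5, 0.5]
grip_width: 0.229
grasp_force: 58.8
```

Request:
send_rows(
  moves=[
    [[0.5,0,0,0,0,0,0],[1,0,0,0,0,0,0],[1,0,0,0,0,0,0]],
  ],
)

```text
time_s: 16.4
ee_pos: [0.4933, -0.0022, 0.0589]
orientation: [179.9, 0.2, 0.5]
force: [-5.6, 2.1, 0.2]
grip_width: 0.228
grasp_force: 59.0
```

```bash
python3 - <<'E'
from h import *
p,d=ctrl.capture("scene"); C=cloud("scene",d);X,Y,Z=[C[...,i] for i in range(3)]
m=(abs(X-.545)<.03)&(abs(Y)<.014)&(Z>.0605)&(Z<.069);P=C[m]
if len(P): print(len(P),P.mean(0),P.min(0),P.max(0),cv2.minAreaRect(P[:,:2].astype(np.float32)*1000))
u,v=proj("scene",[.53,0,.05]).astype(int);cv2.imwrite("pics/s3.png",crop("",p[:,:,::-1],u-50,v-45,u+50,v+45,6))
E
```

```text
22 [0.54615337 0.00305516 0.06684975] [ 0.54090897 -0.00447713  0.06219457] [0.54945133 0.00780757 0.0688364 ] ((547.353759765625, 2.7799601554870605), (7.561652660369873, 12.408466339111328), 34.109169006347656)
```

View pics/s3.png

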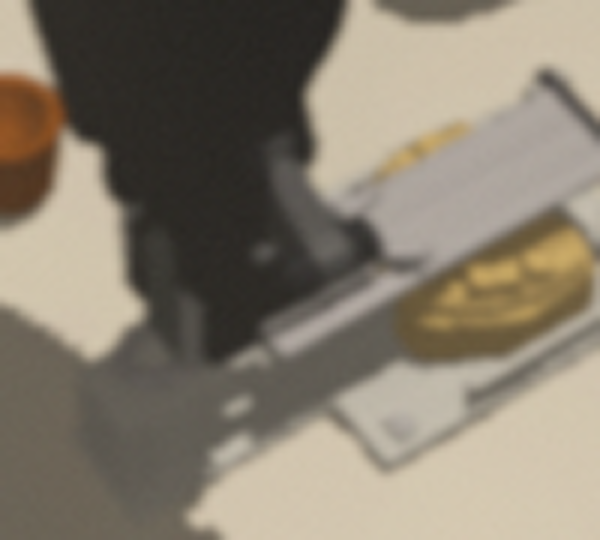

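Request:
send_rows(
  moves=[
    [[-0.8,0,0,0,0,0,0],[-1.5,0,0.5,0,0,0,0],[-1.5,0,1,0,0,0,0],[-1.5,0,1,0,0,0,0]],
  ],
)

```text
time_s: 16.85
ee_pos: [0.4932, -0.0022, 0.0581]
orientation: [179.9, 0.0, 0.5]
force: [-4.7, 2.1, 0.0]
grip_width: 0.225
grasp_force: 58.8
```

Request:
send_rows(
  moves=[
    [[0,0,0,0,0,0,30],[0,0,0,0,0,0,40],[0,0,0,0,0,0,55],[0,0,0,0,0,0,55],[0,0,0,0,0,0,55]],
  ],
)

```text
time_s: 17.35
ee_pos: [0.4939, -0.0022, 0.0584]
orientation: [179.9, -0.1, 0.5]
force: [0.5, -0.4, 0.4]
grip_width: 0.548
grasp_force: 0.0
```

Request:
send_rows(
  moves=[
    [[0,0,-4,0,0,0,55],[0,0,-14,0,0,0,55],[0,0,-30,0,0,0,55],[0,0,-50,0,0,0,55],[0,0,-75,0,0,0,55],[-10,30,-105,0,0,0,55],[-20,70,-130,0,0,0,55],[-20,110,-140,0,0,0,55],[-20,150,-140,0,0,0,55],[-20,190,-140,0,0,0,55],[-20,220,-140,0,0,0,55],[-20,230,-140,0,0,0,55],[-20,230,-140,0,0,0,55]],
  ],
)

```text
time_s: 18.65
ee_pos: [0.4751, -0.2332, 0.199]
orientation: [179.9, -0.0, 0.3]
force: [-0.2, -0.4, -0.0]
grip_width: 0.552
grasp_force: 0.0
```

```bash
python3 - <<'E'
from h import *
W=[]
for n in("top","scene"):
    p,d=ctrl.capture(n);C=cloud(n,d);X,Y,Z=[C[...,i] for i in range(3)]
    for l,m in(("pin",(abs(X-.545)<.025)&(abs(Y)<.014)&(Z>.0605)&(Z<.069)),("grip",(X>.46)&(X<.515)&(abs(Y)<.025)&(Z>.082)&(Z<.1))):
        P=C[m]
        if len(P): r=cv2.minAreaRect(P[:,:2].astype(np.float32)*1000);print(n,l,len(P),P.mean(0).round(4),np.round(r[0],1),np.round(r[1],1),r[2],np.median(P[:,2]))
    m=(X>.57)&(X<.63)&(abs(Y)<.014);print("strap",np.median(Z[m]))
    u,v=proj(n,[.53,0,.05]).astype(int); W.append(crop(n,p[:,:,::-1],u-40,v-60,u+40,v+60,5))
cv2.imwrite("pics/c4.png",np.hstack(W))
E
```

```text
top pin 53 [ 0.5432 -0.0015  0.0655] [543.3  -1.4] [12.2 13.8] 43.86758804321289 0.06564747774330217
top grip 159 [ 0.4929 -0.0021  0.0893] [492.9  -2.5] [22.  21.5] 6.462034225463867 0.08933836224682733
strap 0.04490651339676076
scene pin 58 [5.429e-01 4.000e-04 6.640e-02] [542.4   0.6] [14.2 13.4] 25.073272705078125 0.06650885786394906
scene grip 192 [ 0.4916 -0.0026  0.0895] [ 4.922e+02 -4.000e-01] [21.2 21.7] 4.443690299987793 0.09035484698139457
strap 0.045542977247504175
```

View pics/c4.png

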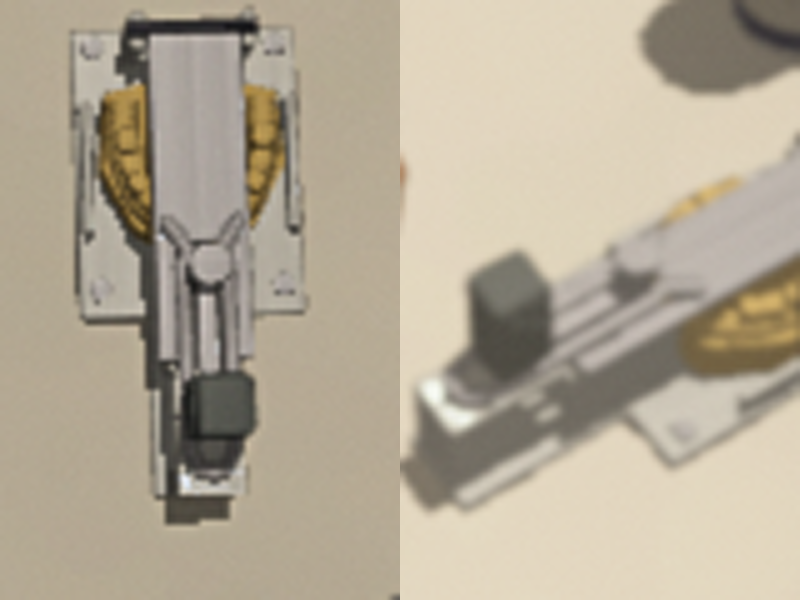

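The crops show the clip flat on the fork with the pin head at (208,263) between its legs. The grip-to-pin distance measures 50.3 mm (50 expected), and the strap is down.

```bash
python3 -c "
from workcell import ctrl
print(ctrl.job_done())"
```

```text
the job is handed in; nothing more can be done
None
```

The job is handed in at about 19 s of the 61 s: the strap is fully down, the clip is snapped home on the pin and released, and the arm is clear; the grader returned no verdict.

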